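# Set the viewing shield and click in the excitation filter

## Robot

A 7-joint arm with a two-finger parallel gripper is mounted at the origin on the work surface. World frame = base frame: x ahead of the robot, y to its left, z up, the work surface at z = 0. Lengths are in mm, angles in rad, forces in N, time in s.
With the tool pointing down it reaches from about 350 to 900 mm from the base axis. Payload 19.9 kg.
Tool frame: the origin (TCP) lies at the centre of the arm's flange, where the gripper is bolted on; the fingertips stand 173 mm ahead of it and the grasp point (between the pads) lies 155 mm ahead of it; z points along the fingers, y is the line along which they close (so a half turn about z gives the same grasp; the last joint's range is limited). The gripper opens to 85 mm and grips with 20 to 120 N. Pads are 22 mm wide; open, the fingers measure 114 mm over their backs; the gripper's body (76 mm by 85 mm) begins 54 mm behind the grasp point. The pads swing forward as they close: fully open they stand 13 mm farther back than shut.
Start: joints at [1.145, 0.417, -0.01, 1.614, 0.005, 1.111, -0.053], TCP at [234.034, -579.523, 404.66] pointing down, gripper open.
Joint ranges: [-2.81, 2.81], [-0.39, 2.02], [-1.27, 1.25], [0.06, 2.57], [-1.19, 4.33], [0.19, 2], [-2.82, 2.82]. Speed limits (rad/s): [1.89, 1.89, 2.39, 2.39, 3.01, 3.01, 3.01].

## Interface

Orientations are given as a 3x3 rotation matrix whose columns are the frame's x, y, z axes.
In Python, from station import sensors, imaging, hand_in gives the robot as it stands.
- The arm moves only by the tool step_arm, never from a script. Its arguments are lists of equal length, an entry for each row: "grip": the closure, from -1 (fully open) to 1 (shut); "xyz": the shift along the tool's x, y, z in m, a list of three; "rotation": the turn, a rotation vector about the tool's x, y, z in degrees, a list of three. In form: {"grip": [grip, ...], "xyz": [[dx, dy, dz], ...], "rotation": [[wx, wy, wz], ...]}. A call has exactly 10 rows; each row shifts and turns the commanded pose from where the row before left it, along the tool's axes as they then stand; what a row does not reach is not made up. A row lasts 1/8 s, in which the tool goes at most 62.5 mm and 10.7 degrees, less where a joint would pass 70% of its speed; a pose out of reach is approached as far as the arm can. A call is refused whole if a number of a shift passes 0.0625 or a number of a turn 10.7, either way. A call with a gripper value outside its range is refused whole. The fingers move at their own pace and stop on an object; "newtons" is the grip in N (left out, the last holds). Time passes only in rows, so rows that do not move let the fingers close, or fill a call up. It gives the time, the measured TCP pose, the force, the opening and the grip force at its end, in the units of the state.
- sensors.read_state(): the state, without advancing time (a new reading comes with each control period).
- imaging.read_camera(name): name is "scene" or "side" or "wrist"; returns the picture (400x640x3 uint8, red, green, blue); there is no depth.
- imaging.calibration(name): a dict with "fx", "fy", "cx", "cy" (pixels), "D" ([k1, k2, p1, p2, k3] as OpenCV has them; the pictures are not rectified), "pose" (4x4, takes a point from camera to world coordinates). Camera axes: x right, y down, z forward; pixel columns grow to the right and rows downward; lengths in mm; the calibration is good to about 2 mm. A picture is of the moment at which its call begins: read the wrist's pose just before it. calibration takes no time and is no camera call; for the wrist camera it gives the pose at the moment of the call.
- hand_in(): hands the job in; it is judged then, once.
Trained networks look in the newest picture that a camera, given by its name, has taken for a name from the list of things; names that differ only in an ending like _2 or _b are one class to them, and where a whole thing is asked for, a point or a joint stands for the part that bears it (a point fixed in the world has none). Each returns a list of dicts, best first, with "confidence" (0 to 1); they miss things now and then, are a little off and sometimes report something else, mostly with a low value. They report only what shows in the picture. A call takes as long as a camera call.
- imaging.spot_in(label, camera): "position" ([x, y, z] in mm, in world coordinates, good to about 4 mm: the middle of the surface that is visible of it).
- imaging.pinpoint(label, camera): "position" ([x, y, z] in mm, in world coordinates, good to about 4 mm: a listed point, or the origin of a listed thing).
The state is a dict: "t": time; "joints": joint angles; "qd": joint speeds; "joint_efforts": joint torques, N m; "tcp_pos": TCP position; "ee_rot": TCP orientation; "ft_force": force on the tool from outside, world axes, zero at the start; "wrist_torque": the same for the moment, N m; "width": finger opening in mm; "grasp_force": force on a finger pad.
Only numpy, scipy, OpenCV 4.12 (cv2) and the standard library are available. Lean on these libraries where they do the work, as an engineer would, in place of code of your own. Each camera call takes 0.05 s, during which the arm holds its last target. There are 200 camera calls.

## Task

Get the blue-light check ready: take the tall amber shield out of the plate rack and lean it on the viewing stand, its lower edge on the base plate just behind the front lip and its face against the bar of the back rest, and let go of it without dropping it. Then pinch the finger tab of the light source's filter slide and push it in until you feel the ball drop into the next notch, do not run on past the notch, and finish still holding the tab there for the exposure. Leave everything else on the bench, and the dish on the stand, where it is.

Things in the scene. Friction and masses are not known exactly. Their poses are not given: they have to be found in the camera images.
- shield: Viewing shield: a flat amber acrylic slab, 8 mm thick (its x), 150 mm wide (y), 140 mm tall (z), 0.15 to 0.27 kg, loose. Origin at the middle of its lower edge, z up along the slab; front and back are alike. At the start it stands upright in one of the rack's two slots, the top 95 mm clear of the slot ribs.
- shield_top (a point): Middle of the shield's upper edge, 140 mm from shield along its z.
- rack: White plate rack, fixed: base 120 x 170 x 10 mm, origin at the centre of its underside. Two slots run along its y, at x = -27 and +27 mm, each between ribs that rise to 55 mm over the bench (slot 10 mm wide, floor 10 mm over the bench). One slot holds the shield, the other the lower diffuser plate.
- diffuser: Pale ground-glass plate 8 x 90 x 85 mm standing in the rack's other slot, loose; stays there. Origin at the middle of its lower edge.
- stand: Viewing stand, fixed: white base plate 180 (x) x 190 (y) x 8 mm, origin at the centre of its underside. At its +x side (away from the robot) a lip 150 mm long rises 11 mm above the base, inner face at x = +71. Back rest: a bent 10 mm rod, posts at y = -62 and +62, a bar between. A slab set against the lip leans about 28 deg from upright, top towards -x (the robot), meeting the bar 72 mm up.
- stand_seat (a point): Where the middle of the shield's lower edge belongs: on top of the base plate (8 mm over the bench), 11 mm behind the lip's inner face; x = +60 mm of the stand.
- stand_bar (a point): Middle of the back rest's bar (its centre line): x = +16 mm, 67.5 mm over the bench; bar radius 5 mm.
- dish: Small closed culture dish, 60 mm across, 16 mm high, loose, on the stand's base behind the back rest (x = -40 mm of the stand); must stay.
- lamp: LED cold-light source, fixed: beige box 200 (x) x 130 (y) x 115 mm high, origin at the centre of its underside. On its +y side a rail along x carries the filter slide through a dark gate block (60 mm long, top 91 mm over the bench); a steel gooseneck light guide (up to about 140 mm high) arches from the gate to the stand.
- gate (a point): Top centre of the gate block, under the brass screw that holds the spring ball: (-55, +85, 91) mm in the lamp's frame. The slide runs parallel to the lamp's x axis.
- filter_slide (a joint): How far the filter slide is pushed in, m, along the lamp's +x (away from the robot); travel -0.004 to 0.078, drag about 1 N. 7 mm notches in the bar's top edge at 0 (clear window) and 0.055 (excitation filter: the next notch on pushing in). A 6 N spring ball drops in from 3.5 mm either side and draws the slide to the middle; leaving it takes about 7 N. Starts between the notches.
- tab_top (a point): Middle of the top of the slide's black finger tab, 114 mm over the bench: an upright ribbed plate on the robot-side end of the slide bar, 24 mm along the lamp's x, 12 mm along its y, 40 mm high from the bar's top edge (74 mm over the bench). It moves with the slide, 150 mm minus the joint value from the gate on the lamp's -x side.
- saline: Loose clear bottle, 68 mm wide, 150 mm high; bystander. Origin under its centre.
- reagent: Loose amber glass bottle, 54 mm wide, 110 mm high; bystander. Origin under its centre.
- dish_stack: Stack of three culture dishes, 91 mm wide, 47 mm high, one loose piece; bystander. Origin under its centre.
- jar: Loose glass jar, 48 mm wide, 50 mm high; bystander. Origin under its centre.
- tube_rack: White rack with capped tubes, 70 x 160 mm, 104 mm high, loose; bystander. Origin under its centre.
- forceps: Steel forceps 115 mm long lying flat, loose; bystander. Origin under their middle.

How it is judged:
By the outcome, as a careful person would: the job done as asked, in the order asked, and still so for the second after the job is handed in, while the arm keeps its last pose, push and grip.
It also fails if it takes over 58 s, if anything falls off the work surface, if the arm or the gripper's body presses on something with over 40 N, if the wrist force passes 120 N, or if a joint passes its speed limit or range.

## Working session

There is one attempt and no reset: what is moved stays moved. The work goes in short steps, Python scripts to look and compute and a tool call to move; the robot and the scene stay as the last step left them, time stands still between calls to the robot, and variables do not carry over. Pictures are saved under pics/ and viewed, at most 10 in all, crops included, and the job is handed in when it is done.

Besides the shell and the picture viewer there is one more tool, called after ">>>" in YAML: its name, and indented under it one key for each argument. step_arm: Moves the arm, as the interface text tells. Its arguments: {"type":"object","properties":{"grip":{"type":"array"},"xyz":{"type":"array"},"rotation":{"type":"array"},"newtons":{"type":"number"}},"required":["grip","xyz","rotation"]}

```bash
ls; mkdir -p pics; python3 - <<'E'
from station import sensors, imaging
import cv2
s=sensors.read_state();print(s['t'],s['tcp_pos'],s['ee_rot'],s['width'])
a=[]
for c in ("scene","side"):
    im=imaging.read_camera(c);cv2.imwrite(f"pics/{c}0.png",im[:,:,::-1])
    print(c,imaging.calibration(c)['pose'].round(2).tolist() if hasattr(imaging.calibration(c)['pose'],'round') else imaging.calibration(c)['pose'])
    for l in ["shield","shield_top","rack","diffuser","stand","stand_seat","stand_bar","dish","lamp","gate","tab_top","saline","reagent","dish_stack","jar","tube_rack","forceps"]:
        r=imaging.pinpoint(l,c)
        print(l,[( [round(v) for v in d['position']],round(d['confidence'],2)) for d in r[:2]])
print(sensors.read_state()['t'])
E
```

```text
pics
0.0 [ 234.01518881 -579.38409403  404.08511148] [[ 9.27214936e-01  3.74529290e-01 -5.23070480e-04]
 [ 3.74529647e-01 -9.27214303e-01  1.08575831e-03]
 [-7.83501429e-05 -1.20263672e-03 -9.99999274e-01]] 85.47945345553777
scene [[-0.82, 0.39, -0.42, 1003.29], [0.57, 0.56, -0.6, 593.14], [0.01, -0.73, -0.68, 772.26], [0.0, 0.0, 0.0, 1.0]]
shield [([518, 321, 12], 0.92), ([663, -301, -1], 0.26)]
shield_top [([523, 320, 147], 0.65)]
rack [([547, 312, 3], 0.74)]
diffuser [([570, 303, 10], 0.91)]
stand [([584, -23, 1], 0.9)]
stand_seat [([643, -15, 16], 0.78), ([662, -299, 0], 0.62)]
stand_bar [([597, -23, 70], 0.66)]
dish [([542, -26, 10], 0.53)]
lamp [([666, -302, -2], 0.94), ([540, -24, 12], 0.61)]
gate [([601, -217, 95], 0.63)]
tab_top [([472, -226, 111], 0.68)]
saline [([733, 197, 4], 0.6)]
reagent [([715, 344, 3], 0.97), ([518, 322, 14], 0.43)]
dish_stack [([386, 101, 1], 0.64)]
jar [([410, -87, -4], 0.74)]
tube_rack [([816, -20, -2], 0.92), ([523, 320, 149], 0.56)]
forceps [([385, 200, -1], 0.54)]
side [[-0.8, -0.35, 0.49, 166.92], [-0.6, 0.47, -0.65, 609.39], [-0.0, -0.81, -0.59, 616.26], [0.0, 0.0, 0.0, 1.0]]
shield [([523, 320, 10], 0.79), ([735, 196, -3], 0.63)]
shield_top [([519, 318, 152], 0.96)]
rack [([388, 100, 1], 0.23)]
diffuser []
stand [([582, -18, -4], 0.86), ([413, -89, -1], 0.71)]
stand_seat [([642, -18, 10], 0.62)]
stand_bar [([599, -22, 69], 0.55)]
dish [([546, -22, 8], 0.84)]
lamp [([661, -299, 1], 0.7)]
gate []
tab_top [([474, -224, 112], 0.58), ([644, -21, 9], 0.39)]
saline [([738, 198, -1], 0.8), ([414, -87, -2], 0.36)]
reagent [([716, 340, -2], 0.95)]
dish_stack [([389, 98, 1], 0.79)]
jar [([410, -88, -2], 0.81), ([662, -297, 1], 0.4)]
tube_rack []
forceps [([384, 198, -4], 0.83), ([663, -298, -1], 0.28)]
1.8
```

View pics/scene0.png

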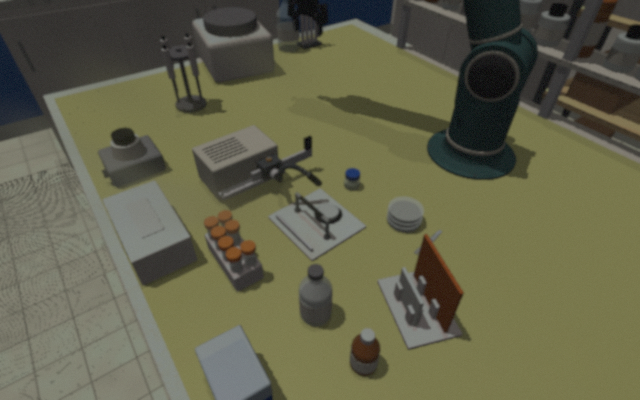

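View pics/side0.png

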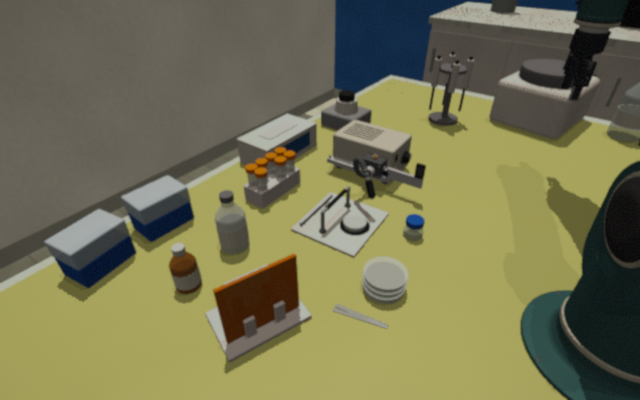

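Scene: shield stands in the robot-side slot (top edge ~(427,237)-(461,293)), stand ~(317,222), tab at ~(308,143). Next: sharper crops for yaw.

```bash
python3 - <<'E'
import cv2,numpy as np
a=cv2.imread('pics/scene0.png');b=cv2.imread('pics/side0.png')
def crop(im,x,y,w=100,h=75):
    return cv2.convertScaleAbs(cv2.resize(im[y:y+h,x:x+w],(400,300),interpolation=cv2.INTER_CUBIC),alpha=1.4)
o=np.vstack([np.hstack([crop(a,375,230,120,90)if 0 else crop(a,375,232,100,75),crop(a,265,185)]),np.hstack([crop(b,200,252),crop(b,290,185)])])
cv2.imwrite('pics/comp.png',o)
E
```

```text
(no output)
```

View pics/comp.png

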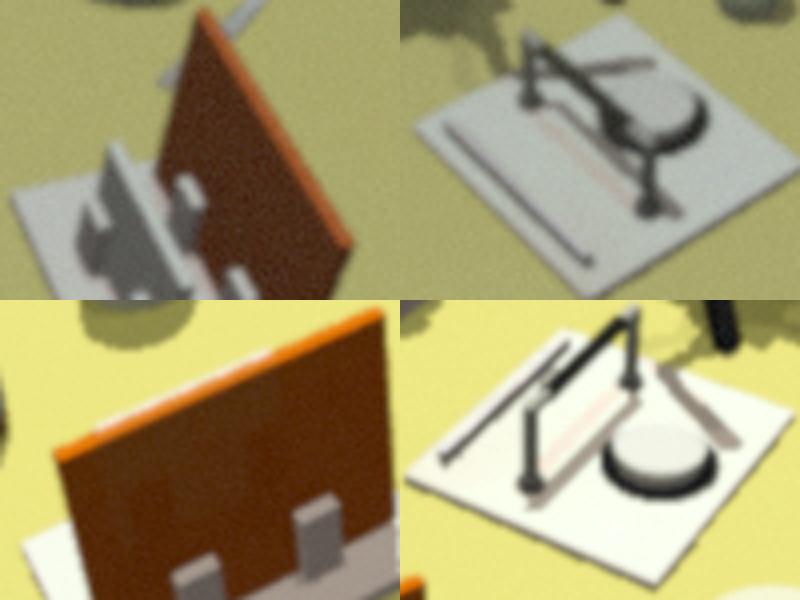

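```bash
cat > h.py <<'E'
import cv2,numpy as np
from station import imaging,sensors
def ray(cam,px,z,cal=None):
    c=cal or imaging.calibration(cam)
    K=np.array([[c['fx'],0,c['cx']],[0,c['fy'],c['cy']],[0,0,1]])
    u=cv2.undistortPoints(np.array(px,float).reshape(-1,1,2),K,np.array(c['D'],float)).reshape(-1,2)
    P=np.array(c['pose']);d=np.c_[u,np.ones(len(u))]@P[:3,:3].T
    return P[:3,3]+d*((z-P[2,3])/d[:,2])[:,None]
def proj(cam,X):
    c=imaging.calibration(cam)
    K=np.array([[c['fx'],0,c['cx']],[0,c['fy'],c['cy']],[0,0,1]])
    T=np.linalg.inv(np.array(c['pose']))
    return cv2.projectPoints(np.array(X,float).reshape(-1,3),cv2.Rodrigues(T[:3,:3])[0],T[:3,3],K,np.array(c['D'],float))[0].reshape(-1,2)
E
python3 - <<'E'
from h import *
for cam,px in (("scene",[(425.3,235.3),(461.7,293.3)]),("side",[(215.5,290.7),(295.5,255.3)])):
    p=ray(cam,px,150);d=p[1]-p[0];print(cam,p.round(1).tolist(),p.mean(0).round(1),np.hypot(*d[:2]),np.degrees(np.arctan2(d[1],d[0])))
for cam,px in (("scene",[(268.2,216.7),(320,188.5),(365,225.5),(312,259.2)]),("side",[(291.2,230),(331.2,192),(388.7,213),(354.2,256)])):
    p=ray(cam,px,8);print(cam,p.round(1).tolist(),p.mean(0).round(1))
    for i in range(4):
        d=p[(i+1)%4]-p[i];print(np.hypot(*d[:2]).round(1),np.degrees(np.arctan2(d[1],d[0])).round(1))
E
```

```text
scene [[499.4, 256.5, 150.0], [547.8, 393.2, 150.0]] [523.6 324.9 150. ] 145.03529230976466 70.52969735097804
side [[541.6, 389.7, 150.0], [491.1, 253.4, 150.0]] [516.3 321.6 150. ] 145.30485479075037 -110.34479879127203
scene [[678.4, -102.6, 8.0], [501.3, -117.8, 8.0], [488.3, 67.1, 8.0], [663.1, 80.9, 8.0]] [582.8 -18.1   8. ]
177.8 -175.1
185.3 94.0
175.4 4.5
184.2 -85.2
side [[655.4, 83.2, 8.0], [671.9, -109.8, 8.0], [495.0, -120.7, 8.0], [481.1, 67.2, 8.0]] [575.8 -20.    8. ]
193.7 -85.1
177.2 -176.4
188.4 94.2
175.0 5.3
```

>>> step_arm:
  grip: [-1, -1, -1, -1, -1, -1, -1, -1, -1, -1]
  xyz:
    - [0.059, -0.003, 0]
    - [0.059, -0.003, 0]
    - [0.059, -0.003, 0]
    - [0.059, -0.003, 0]
    - [0.059, -0.003, 0]
    - [0.059, -0.003, 0]
    - [0.059, -0.003, 0]
    - [0.059, -0.003, 0]
    - [0.059, -0.003, 0]
    - [0.059, -0.003, 0]
  rotation:
    - [0, 0, -5.5]
    - [0, 0, -5.5]
    - [0, 0, -5.5]
    - [0, 0, -5.5]
    - [0, 0, -5.5]
    - [0, 0, -5.5]
    - [0, 0, -5.5]
    - [0, 0, -5.5]
    - [0, 0, -5.5]
    - [0, 0, -5.5]

```text
t: 3.05
tcp_pos: [602.7, -144.4, 404.7]
ee_rot: [[0.222, 0.975, 0.0], [0.975, -0.222, 0.0], [0.0, 0.0, -1.0]]
ft_force: [0.6, -0.3, -0.7]
width: 85.5
grasp_force: 0.0
```

```bash
cat >> h.py <<'E'
from scipy.spatial.transform import Rotation as R
def plan(tcp,xang,tilt=0,n=10,pitchaxis=None):
    """rows to a tool-down pose with tool x at xang deg; tilt = deg rotation about tool x."""
    s=sensors.read_state();p=np.array(s['tcp_pos']);A=np.array(s['ee_rot'])
    a=np.radians(xang);x=np.array([np.cos(a),np.sin(a),0]);z=np.array([0,0,-1.]);B=np.c_[x,np.cross(z,x),z]@R.from_euler('x',tilt,degrees=True).as_matrix()
    rv=R.from_matrix(A.T@B).as_rotvec();step=rv/n
    d=(np.array(tcp)-p)/1000/n;C=A.copy();out=[]
    for i in range(n):
        out.append((C.T@d).round(4).tolist());C=C@R.from_rotvec(step).as_matrix()
    print('t',round(s['t'],2),'p',p.round(1),'xang',np.degrees(np.arctan2(A[1,0],A[0,0])).round(2),'z',A[:,2].round(4),'F',np.round(s['ft_force'],1),'w',round(s['width'],1))
    print('rot',np.degrees(step).round(2).tolist(),'total',np.degrees(rv).round(2));print(out);print('const tool shift total',(A.T@(np.array(tcp)-p)).round(1))
E
python3 -c "
from h import *
plan((520,322,404),70.4)"
```

```text
t 3.05 p [ 602.7 -144.4  404.7] xang 77.16 z [ 2.e-04  0.e+00 -1.e+00] F [ 0.6 -0.3 -0.7] w 85.5
rot [0.0, -0.0, 0.68] total [ 0.01 -0.    6.76]
[[0.0436, -0.0184, 0.0001], [0.0434, -0.0189, 0.0001], [0.0432, -0.0195, 0.0001], [0.043, -0.02, 0.0001], [0.0427, -0.0205, 0.0001], [0.0425, -0.021, 0.0001], [0.0422, -0.0215, 0.0001], [0.042, -0.022, 0.0001], [0.0417, -0.0225, 0.0001], [0.0414, -0.0229, 0.0001]]
const tool shift total [ 436.4 -184.3    0.7]
```

>>> step_arm:
  grip: [-1, -1, -1, -1, -1, -1, -1, -1, -1, -1]
  xyz:
    - [0.0485, -0.0204, 0]
    - [0.0482, -0.021, 0]
    - [0.048, -0.0217, 0]
    - [0.0478, -0.0222, 0]
    - [0.0474, -0.0228, 0]
    - [0.047, -0.0233, 0]
    - [0.0469, -0.0239, 0]
    - [0.0467, -0.0245, 0]
    - [0.0463, -0.025, 0]
    - [0, 0, 0]
  rotation:
    - [0, 0, 0.75]
    - [0, 0, 0.75]
    - [0, 0, 0.75]
    - [0, 0, 0.75]
    - [0, 0, 0.75]
    - [0, 0, 0.75]
    - [0, 0, 0.75]
    - [0, 0, 0.75]
    - [0, 0, 0.76]
    - [0, 0, 0]

```text
t: 4.3
tcp_pos: [521.1, 324.8, 404.7]
ee_rot: [[0.333, 0.943, -0.001], [0.943, -0.333, 0.002], [0.001, -0.001, -1.0]]
ft_force: [-0.5, -0.8, -0.3]
width: 85.3
grasp_force: 0.0
```

```bash
python3 - <<'E'
from h import *
plan((520,322,404),70.4)
c=imaging.calibration('wrist');print(np.array(c['pose']).round(2).tolist())
im=imaging.read_camera('wrist');cv2.imwrite('pics/w1.png',im[:,:,::-1])
for l in ('shield_top','shield'):
  for f in (imaging.pinpoint,imaging.spot_in):print(l,[(np.round(d['position'],1),round(d['confidence'],2)) for d in f(l,'wrist')[:2]])
print(proj('wrist',[(499,252,150),(541,392,150),(520,322,150)]).round(1))
E
```

```text
t 4.3 p [521.1 324.8 404.7] xang 70.56 z [-8.0e-04  1.8e-03 -1.0e+00] F [-0.5 -0.8 -0.3] w 85.3
rot [-0.01, -0.01, 0.02] total [-0.08 -0.08  0.16]
[[-0.0003, -0.0, 0.0001], [-0.0003, -0.0, 0.0001], [-0.0003, -0.0, 0.0001], [-0.0003, -0.0, 0.0001], [-0.0003, -0.0, 0.0001], [-0.0003, -0.0, 0.0001], [-0.0003, -0.0, 0.0001], [-0.0003, -0.0, 0.0001], [-0.0003, -0.0, 0.0001], [-0.0003, -0.0, 0.0001]]
const tool shift total [-3.  -0.1  0.7]
[[0.94, -0.31, -0.11, 549.1], [-0.33, -0.89, -0.31, 405.17], [-0.0, 0.33, -0.95, 373.98], [0.0, 0.0, 0.0, 1.0]]
shield_top [(array([520.7, 321. , 148.6]), 0.85)]
shield_top []
shield [(array([518.6, 319.4,   7.3]), 0.9), (array([518.3, 320. , 148.1]), 0.16)]
shield [(array([525.1, 331.8, 150.3]), 0.81)]
[[321.3 293.3]
 [309.2 108. ]
 [315.8 209.9]]
```

View pics/w1.png

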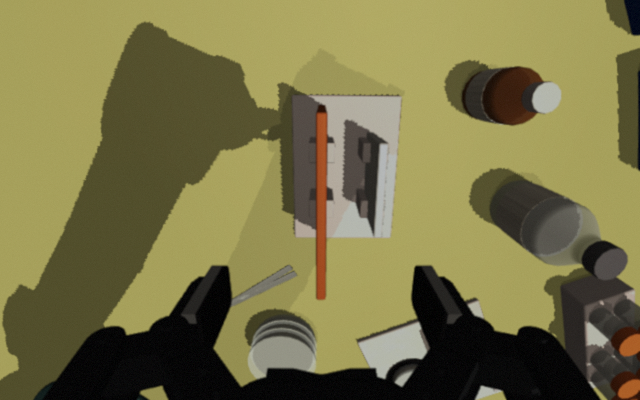

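The wrist view shows the shield's orange top edge from about (321,108) to (321,299), between the open fingers.

```bash
python3 - <<'E'
from h import *
im=cv2.imread('pics/w1.png');h=cv2.cvtColor(im,cv2.COLOR_BGR2HSV)
m=((h[...,0]<14)&(h[...,1]>150)&(h[...,2]>110)).astype(np.uint8);m[:, :290]=0;m[:,350:]=0
ys,xs=np.nonzero(m);print(ys.min(),ys.max(),[ (y,xs[ys==y].mean().round(1),(ys==y).sum()) for y in (112,120,150,200,250,290,297) if (ys==y).any()])
px=[(xs[ys==y].mean(),y) for y in (115,290)]+[(321,ys.max()+.5),(321,ys.min())]
p=ray('wrist',px,150);print(p.round(1));d=p[0]-p[1];a=np.degrees(np.arctan2(d[1],d[0]));print(a,np.hypot(*(p[2]-p[3])[:2]),(p[2]+p[3])/2)
E
```

```text
113 298 [(120, np.float64(321.5), np.int64(10)), (150, np.float64(321.5), np.int64(10)), (200, np.float64(321.0), np.int64(9)), (250, np.float64(321.0), np.int64(9)), (290, np.float64(320.5), np.int64(8)), (297, np.float64(320.5), np.int64(8))]
[[547.2 384.9 150. ]
 [499.5 255.2 150. ]
 [497.  247.3 150. ]
 [547.3 386.2 150. ]]
69.79931183956886 147.80023885032546 [522.18969288 316.7564916  150.        ]
```

>>> step_arm:
  grip: [-1, -1, -1, -1, -1, -1, -1, -1, -1, -1]
  xyz:
    - [-0.002, 0.0017, 0.02]
    - [-0.002, 0.0017, 0.03]
    - [0, 0, 0.03]
    - [0, 0, 0.022]
    - [0, 0, 0.012]
    - [0, 0, 0.006]
    - [0, 0, 0.002]
    - [0, 0, 0]
    - [0, 0, 0]
    - [0, 0, 0]
  rotation:
    - [0, 0, 0.3]
    - [0, 0, 0.3]
    - [0, 0, 0]
    - [0, 0, 0]
    - [0, 0, 0]
    - [0, 0, 0]
    - [0, 0, 0]
    - [0, 0, 0]
    - [0, 0, 0]
    - [0, 0, 0]

```text
t: 5.8
tcp_pos: [524.8, 315.9, 283.0]
ee_rot: [[0.348, 0.937, 0.0], [0.937, -0.348, 0.0], [0.0, 0.0, -1.0]]
ft_force: [-0.1, -0.4, 0.2]
width: 85.5
grasp_force: 0.0
```

>>> step_arm:
  grip: [0.4, 0.8, 1, 1, 1, 1, 1, 1, 1, 1]
  newtons: 30
  xyz:
    - [0, 0, 0]
    - [0, 0, 0]
    - [0, 0, 0]
    - [0, 0, 0]
    - [0, 0, 0]
    - [0, 0, 0]
    - [0, 0, 0]
    - [0, 0, 0]
    - [0, 0, 0]
    - [0, 0, 0]
  rotation:
    - [0, 0, 0]
    - [0, 0, 0]
    - [0, 0, 0]
    - [0, 0, 0]
    - [0, 0, 0]
    - [0, 0, 0]
    - [0, 0, 0]
    - [0, 0, 0]
    - [0, 0, 0]
    - [0, 0, 0]

```text
t: 7.05
tcp_pos: [523.4, 316.7, 282.7]
ee_rot: [[0.347, 0.938, -0.003], [0.938, -0.347, 0.0], [-0.001, -0.003, -1.0]]
ft_force: [-12.2, -0.0, 10.3]
width: 8.6
grasp_force: 29.9
```

>>> step_arm:
  grip: [1, 1, 1, 1, 1, 1, 1, 1, 1, 1]
  newtons: 45
  xyz:
    - [0, -0.001, 0]
    - [0, 0, -0.004]
    - [0, 0, -0.008]
    - [0, 0, -0.012]
    - [0, 0, -0.015]
    - [0, 0, -0.02]
    - [0, 0, -0.025]
    - [0, 0, -0.02]
    - [0, 0, -0.012]
    - [0, 0, 0]
  rotation:
    - [0, 0, 0]
    - [0, 0, 0]
    - [0, 0, 0]
    - [0, 0, 0]
    - [0, 0, 0]
    - [0, 0, 0]
    - [0, 0, 0]
    - [0, 0, 0]
    - [0, 0, 0]
    - [0, 0, 0]

```text
t: 8.3
tcp_pos: [523.9, 316.2, 399.2]
ee_rot: [[0.348, 0.937, 0.001], [0.937, -0.348, 0.0], [0.001, 0.001, -1.0]]
ft_force: [0.7, 0.2, -2.7]
width: 7.5
grasp_force: 45.0
```

```bash
python3 - <<'E'
from h import *
plan((520,322,404),94.7)
im=imaging.read_camera('wrist');cv2.imwrite('pics/w2.png',im[:,:,::-1])
imaging.read_camera('scene')
for c in('scene','side','wrist'):
  if c=='side':cv2.imwrite('pics/s2.png',imaging.read_camera('side')[:,:,::-1])
  for l in ('shield_top','shield'):
    print(c,l,[(np.round(d['position'],1),round(d['confidence'],2)) for d in imaging.pinpoint(l,c)[:1]])
a=cv2.imread('pics/s2.png');b=cv2.imread('pics/w2.png')
cv2.imwrite('pics/c2.png',np.hstack([a[130:400,120:420],b[:270,170:470]]))
E
```

```text
t 8.3 p [523.9 316.2 399.2] xang 69.62 z [ 9.e-04  4.e-04 -1.e+00] F [ 0.7  0.2 -2.7] w 7.5
rot [0.0, -0.0, -2.51] total [  0.05  -0.03 -25.08]
[[0.0004, -0.0006, -0.0005], [0.0004, -0.0006, -0.0005], [0.0005, -0.0005, -0.0005], [0.0005, -0.0005, -0.0005], [0.0005, -0.0005, -0.0005], [0.0005, -0.0005, -0.0005], [0.0005, -0.0004, -0.0005], [0.0006, -0.0004, -0.0005], [0.0006, -0.0004, -0.0005], [0.0006, -0.0004, -0.0005]]
const tool shift total [ 4.1 -5.7 -4.8]
scene shield_top [(array([528.3, 316.9, 261.8]), 0.7)]
scene shield [(array([523.7, 320.7, 125.4]), 0.97)]
side shield_top [(array([523.5, 315.7, 263.8]), 0.9)]
side shield [(array([523.5, 316.6, 126.3]), 0.89)]
wrist shield_top [(array([526.4, 319.9, 264. ]), 0.81)]
wrist shield [(array([525.5, 315. , 124.2]), 0.82)]
```

View pics/c2.png

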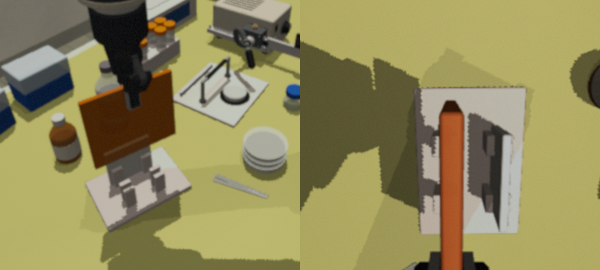

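```bash
python3 - <<'E'
from h import *
for z in (60,80,100,120,140):print(z,ray('scene',[(320,183),(290,168)],z).round(0)[:,:2].tolist(),ray('side',[(370.5,191),(371,180)],z).round(0)[:,:2].tolist())
plan((519,-28,370),94.7,-27)
E
```

```text
60 [[523.0, -88.0], [555.0, -188.0]] [[550.0, -112.0], [575.0, -159.0]]
80 [[536.0, -69.0], [568.0, -167.0]] [[536.0, -87.0], [561.0, -131.0]]
100 [[550.0, -50.0], [580.0, -145.0]] [[522.0, -61.0], [546.0, -103.0]]
120 [[563.0, -30.0], [593.0, -123.0]] [[508.0, -35.0], [531.0, -76.0]]
140 [[577.0, -11.0], [605.0, -101.0]] [[495.0, -9.0], [517.0, -48.0]]
t 8.75 p [523.8 316.2 398.4] xang 69.64 z [-5.e-04 -1.e-04 -1.e+00] F [ 0.3 -0.1 -1.8] w 7.4
rot [-2.66, 0.59, -2.46] total [-26.59   5.91 -24.59]
[[-0.0324, 0.0115, 0.0028], [-0.0329, 0.01, 0.003], [-0.0334, 0.0084, 0.0031], [-0.0337, 0.0068, 0.0031], [-0.034, 0.0052, 0.003], [-0.0342, 0.0036, 0.0029], [-0.0344, 0.002, 0.0027], [-0.0345, 0.0004, 0.0024], [-0.0345, -0.0011, 0.002], [-0.0344, -0.0027, 0.0015]]
const tool shift total [-324.3  115.2   28.4]
```

>>> step_arm:
  grip: [1, 1, 1, 1, 1, 1, 1, 1, 1, 1]
  xyz:
    - [-0.0324, 0.0115, 0.0028]
    - [-0.0329, 0.01, 0.003]
    - [-0.0334, 0.0084, 0.0031]
    - [-0.0337, 0.0068, 0.0031]
    - [-0.034, 0.0052, 0.003]
    - [-0.0342, 0.0036, 0.0029]
    - [-0.0344, 0.002, 0.0027]
    - [-0.0345, 0.0004, 0.0024]
    - [-0.0345, -0.0011, 0.002]
    - [-0.0344, -0.0027, 0.0015]
  rotation:
    - [-2.66, 0.59, -2.46]
    - [-2.66, 0.59, -2.46]
    - [-2.66, 0.59, -2.46]
    - [-2.66, 0.59, -2.46]
    - [-2.66, 0.59, -2.46]
    - [-2.66, 0.59, -2.46]
    - [-2.66, 0.59, -2.46]
    - [-2.66, 0.59, -2.46]
    - [-2.66, 0.59, -2.46]
    - [-2.66, 0.59, -2.46]

```text
t: 10.0
tcp_pos: [518.6, -29.0, 370.3]
ee_rot: [[-0.083, 0.887, 0.454], [0.997, 0.075, 0.037], [-0.001, 0.456, -0.89]]
ft_force: [0.7, 0.8, -2.6]
width: 7.3
grasp_force: 44.9
```

>>> step_arm:
  grip: [1, 1, 1, 1, 1, 1, 1, 1, 1, 1]
  xyz:
    - [0, 0, 0]
    - [0, -0.009, 0.018]
    - [0, -0.009, 0.018]
    - [0, -0.009, 0.018]
    - [0, 0, 0]
    - [0, 0, 0]
    - [0, 0, 0]
    - [0, 0, 0]
    - [0, 0, 0]
    - [0, 0, 0]
  rotation:
    - [0, 0, 0]
    - [0, 0, 0]
    - [0, 0, 0]
    - [0, 0, 0]
    - [0, 0, 0]
    - [0, 0, 0]
    - [0, 0, 0]
    - [0, 0, 0]
    - [0, 0, 0]
    - [0, 0, 0]

```text
t: 11.25
tcp_pos: [519.3, -28.1, 310.0]
ee_rot: [[-0.082, 0.888, 0.453], [0.997, 0.073, 0.037], [-0.0, 0.455, -0.891]]
ft_force: [-1.7, -0.1, -3.7]
width: 7.1
grasp_force: 44.9
```

```bash
python3 - <<'E'
from h import *
plan((519,-28,253),94.7,-27)
for c in('scene','side','wrist'):
  cv2.imwrite(f'pics/{c}3.png',imaging.read_camera(c)[:,:,::-1])
  for l in ('shield_top','shield','stand','stand_seat','stand_bar'):
    print(c,l,[(np.round(d['position'],1),round(d['confidence'],2)) for d in imaging.pinpoint(l,c)[:1]])
a=cv2.imread('pics/side3.png');b=cv2.imread('pics/scene3.png');w=cv2.imread('pics/wrist3.png')
f=lambda i:cv2.resize(i,(400,300),interpolation=cv2.INTER_CUBIC)
cv2.imwrite('pics/c3.png',np.vstack([np.hstack([f(b[120:270,220:420]),f(a[120:270,250:450])]),np.hstack([f(w[0:300,120:520]),0*f(w)])]))
E
```

```text
t 11.25 p [519.3 -28.1 310. ] xang 94.69 z [ 0.453   0.037  -0.8907] F [-1.7 -0.1 -3.7] w 7.1
rot [0.0, 0.0, -0.0] total [ 0.04  0.01 -0.01]
[[0.0, -0.0026, 0.0051], [0.0, -0.0026, 0.0051], [0.0, -0.0026, 0.0051], [0.0, -0.0026, 0.0051], [0.0, -0.0026, 0.0051], [0.0, -0.0026, 0.0051], [0.0, -0.0026, 0.0051], [0.0, -0.0026, 0.0051], [0.0, -0.0026, 0.0051], [0.0, -0.0026, 0.0051]]
const tool shift total [  0.1 -26.2  50.6]
scene shield_top [(array([582.5, -19.8, 191.8]), 0.98)]
scene shield [(array([641.2, -13.8,  69.3]), 0.75)]
scene stand [(array([ 5.858e+02, -2.120e+01, -3.000e-01]), 0.58)]
scene stand_seat [(array([639.8, -17.4,  12.9]), 0.59)]
scene stand_bar [(array([596.8, -21.2,  72. ]), 0.8)]
side shield_top [(array([577.9, -24.3, 194. ]), 0.97)]
side shield [(array([645. , -15.5,  70.1]), 0.87)]
side stand [(array([582.6, -20.3,  -1.6]), 0.82)]
side stand_seat [(array([643.2, -20.4,  11.8]), 0.59)]
side stand_bar [(array([598. , -21.1,  67.4]), 0.94)]
wrist shield_top [(array([582.5, -21.7, 189.4]), 0.9)]
wrist shield [(array([642.4, -14.4,  62.9]), 0.83)]
wrist stand [(array([578.3, -22.1,   2.7]), 0.6)]
wrist stand_seat [(array([637.8, -18.4,   5.9]), 0.6)]
wrist stand_bar [(array([596. , -21.1,  65.8]), 0.81)]
```

View pics/c3.png

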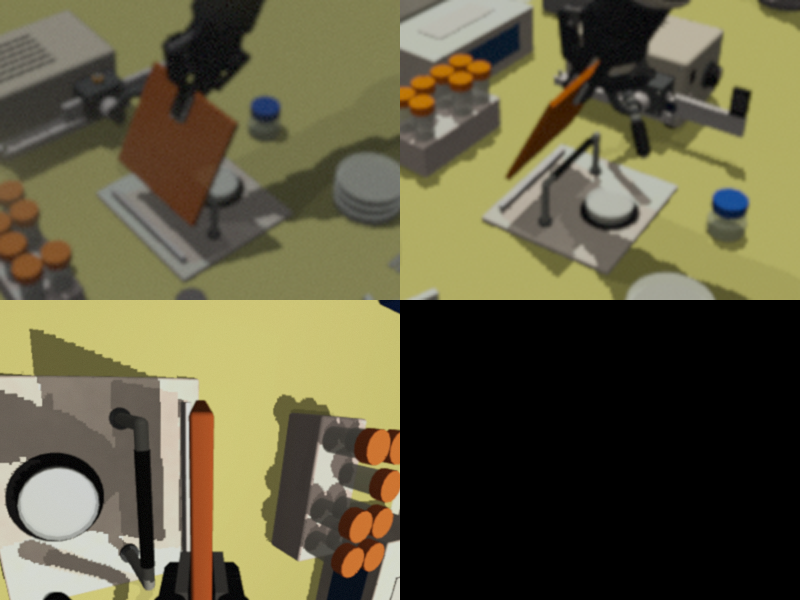

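>>> step_arm:
  grip: [1, 1, 1, 1, 1, 1, 1, 1, 1, 1]
  xyz:
    - [-0.001, -0.0025, 0.004]
    - [-0.001, -0.0051, 0.009]
    - [-0.001, -0.0055, 0.0107]
    - [0, -0.0055, 0.0107]
    - [0, -0.0034, 0.0067]
    - [0, -0.0014, 0.0027]
    - [0, -0.0009, 0.0018]
    - [0, 0, 0]
    - [0, 0, 0]
    - [0, 0, 0]
  rotation:
    - [0, 0, 0]
    - [0, 0, 0]
    - [0, 0, 0]
    - [0, 0, 0]
    - [0, 0, 0]
    - [0, 0, 0]
    - [0, 0, 0]
    - [0, 0, 0]
    - [0, 0, 0]
    - [0, 0, 0]

```text
t: 13.4
tcp_pos: [518.7, -31.0, 258.3]
ee_rot: [[-0.082, 0.888, 0.453], [0.997, 0.073, 0.037], [-0.0, 0.455, -0.891]]
ft_force: [-1.0, 0.2, -2.4]
width: 7.4
grasp_force: 44.9
```

>>> step_arm:
  grip: [1, 1, 1, 1, 1, 1, 1, 1, 1, 1]
  xyz:
    - [0, -0.0005, 0.0009]
    - [0, 0, 0]
    - [0, -0.0005, 0.0009]
    - [0, 0, 0]
    - [0, -0.0005, 0.0009]
    - [0, 0, 0]
    - [0, -0.0005, 0.0009]
    - [0, 0, 0]
    - [0, 0, 0]
    - [0, 0, 0]
  rotation:
    - [0, 0, 0]
    - [0, 0, 0]
    - [0, 0, 0]
    - [0, 0, 0]
    - [0, 0, 0]
    - [0, 0, 0]
    - [0, 0, 0]
    - [0, 0, 0]
    - [0, 0, 0]
    - [0, 0, 0]

```text
t: 14.65
tcp_pos: [518.5, -31.1, 254.1]
ee_rot: [[-0.082, 0.888, 0.453], [0.997, 0.073, 0.037], [-0.0, 0.454, -0.891]]
ft_force: [0.3, 0.2, -2.1]
width: 7.7
grasp_force: 44.9
```

```bash
python3 - <<'E'
from h import *
plan((519,-28,253),94.7,-27)
for c in('scene','side','wrist'):
  cv2.imwrite(f'pics/{c}4.png',imaging.read_camera(c)[:,:,::-1])
  for l in ('shield_top','shield','stand_bar'):
    print(c,l,[(np.round(d['position'],1),round(d['confidence'],2)) for d in imaging.pinpoint(l,c)[:1]])
E
```

```text
t 14.65 p [518.5 -31.1 254.1] xang 94.7 z [ 0.453   0.0371 -0.8907] F [ 0.3  0.2 -2.1] w 7.7
rot [0.0, 0.0, 0.0] total [0.03 0.01 0.  ]
[[0.0003, 0.0, 0.0001], [0.0003, 0.0, 0.0001], [0.0003, 0.0, 0.0001], [0.0003, 0.0, 0.0001], [0.0003, 0.0, 0.0001], [0.0003, 0.0, 0.0001], [0.0003, 0.0, 0.0001], [0.0003, 0.0, 0.0001], [0.0003, 0.0, 0.0001], [0.0003, 0.0, 0.0001]]
const tool shift total [3.  0.1 1.3]
scene shield_top [(array([581.8, -22.5, 134.5]), 0.74)]
scene shield [(array([639.9, -19.5,  11.9]), 0.67)]
scene stand_bar []
side shield_top [(array([576.9, -27.2, 140.1]), 0.88)]
side shield [(array([644.9, -16.8,  15. ]), 0.82)]
side stand_bar [(array([598.8, -19.5,  70.7]), 0.67)]
wrist shield_top [(array([578.8, -24.8, 133.2]), 0.78)]
wrist shield [(array([640. , -17.9,  10. ]), 0.62)]
wrist stand_bar [(array([595.9, -19.2,  69.5]), 0.9)]
```

>>> step_arm:
  grip: [1, 1, 1, 1, 1, 1, 1, 1, 1, 1]
  xyz:
    - [0, -0.0004, 0.0007]
    - [0, 0, 0]
    - [0, -0.0003, 0.0005]
    - [0, 0, 0]
    - [0, -0.0003, 0.0005]
    - [0, 0, 0]
    - [0, -0.0003, 0.0005]
    - [0, 0, 0]
    - [0, 0, 0]
    - [0, 0, 0]
  rotation:
    - [0, 0, 0]
    - [0, 0, 0]
    - [0, 0, 0]
    - [0, 0, 0]
    - [0, 0, 0]
    - [0, 0, 0]
    - [0, 0, 0]
    - [0, 0, 0]
    - [0, 0, 0]
    - [0, 0, 0]

```text
t: 16.5
tcp_pos: [518.5, -31.0, 252.6]
ee_rot: [[-0.082, 0.887, 0.455], [0.997, 0.073, 0.036], [-0.001, 0.456, -0.89]]
ft_force: [-17.4, -1.8, 27.3]
width: 7.6
grasp_force: 49.9
```

>>> step_arm:
  grip: [1, 1, 1, 1, 1, 1, 1, 1, 1, 1]
  xyz:
    - [0, 0.0004, -0.0007]
    - [0, 0, 0]
    - [0, -0.0024, 0]
    - [0, 0, 0]
    - [0, -0.0024, 0]
    - [0, 0, 0]
    - [0, 0, 0]
    - [0, 0, 0]
    - [0, 0, 0]
    - [0, 0, 0]
  rotation:
    - [0, 0, 0]
    - [0, 0, 0]
    - [-0.5, 0, 0]
    - [0, 0, 0]
    - [-0.5, 0, 0]
    - [0, 0, 0]
    - [0, 0, 0]
    - [0, 0, 0]
    - [0, 0, 0]
    - [0, 0, 0]

```text
t: 17.75
tcp_pos: [514.2, -31.4, 250.6]
ee_rot: [[-0.082, 0.879, 0.469], [0.997, 0.072, 0.038], [-0.001, 0.471, -0.882]]
ft_force: [-9.4, -0.8, 13.6]
width: 7.5
grasp_force: 47.6
```

>>> step_arm:
  grip: [1, 1, 1, 1, 1, 1, 1, 1, 1, 1]
  xyz:
    - [0, 0.0001, -0.0003]
    - [0, -0.0024, 0]
    - [0, 0, 0]
    - [0, -0.0024, 0]
    - [0, 0, 0]
    - [0, 0, 0]
    - [0, 0, 0]
    - [0, 0, 0]
    - [0, 0, 0]
    - [0, 0, 0]
  rotation:
    - [0, 0, 0]
    - [-0.5, 0, 0]
    - [0, 0, 0]
    - [-0.5, 0, 0]
    - [0, 0, 0]
    - [0, 0, 0]
    - [0, 0, 0]
    - [0, 0, 0]
    - [0, 0, 0]
    - [0, 0, 0]

```text
t: 19.0
tcp_pos: [510.0, -31.8, 248.4]
ee_rot: [[-0.082, 0.871, 0.484], [0.997, 0.072, 0.04], [-0.0, 0.486, -0.874]]
ft_force: [-3.4, 0.9, 5.9]
width: 7.6
grasp_force: 46.2
```

```bash
python3 - <<'E'
from h import *
s=sensors.read_state();A=np.array(s['ee_rot']);p=np.array(s['tcp_pos']);print('edge',p+A@[2,0,272.7],'tilt',np.degrees(np.arccos(-A[2,2])),s['wrist_torque'])
for c in('scene','side','wrist'):
  cv2.imwrite(f'pics/{c}5.png',imaging.read_camera(c)[:,:,::-1])
  for l in ('shield_top','shield','stand_bar'):
    print(c,l,[(np.round(d['position'],1),round(d['confidence'],2)) for d in imaging.pinpoint(l,c)[:1]])
a=cv2.imread('pics/side5.png');b=cv2.imread('pics/scene5.png');w=cv2.imread('pics/wrist5.png')
f=lambda i:cv2.resize(i,(400,300),interpolation=cv2.INTER_CUBIC)
cv2.imwrite('pics/c5.png',np.vstack([np.hstack([f(b[165:270,250:390]),f(a[160:265,285:425])]),np.hstack([f(w[60:285,170:470]),0*f(w)])]))
E
```

```text
edge [641.90136802 -18.97693567  10.03808104] tilt 29.06045543841658 [-0.0391538   0.55249006 -0.05661736]
scene shield_top [(array([576. , -24.3, 130.5]), 0.84)]
scene shield [(array([638.5, -16.6,   8.1]), 0.95)]
scene stand_bar []
side shield_top [(array([572.9, -27.9, 135.4]), 0.7)]
side shield [(array([641.7, -17.7,  12. ]), 0.72)]
side stand_bar [(array([596.8, -20.1,  67.8]), 0.61)]
wrist shield_top [(array([575.4, -26.7, 131.5]), 0.92)]
wrist shield []
wrist stand_bar [(array([594.7, -22.8,  69.1]), 0.82)]
```

View pics/c5.png

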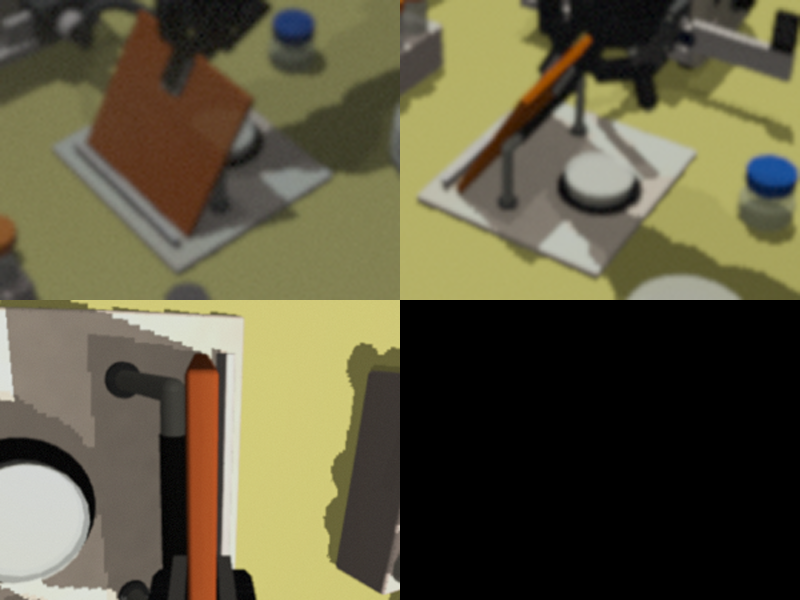

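The shield's lower edge sits just behind the lip, and the bar is only a millimetre or so behind its face. I'll tip it on until it makes contact.

>>> step_arm:
  grip: [1, 1, 1, 1, 1, 1, 1, 1, 1, 1]
  xyz:
    - [0, -0.0019, 0]
    - [0, 0, 0]
    - [0, -0.0019, 0]
    - [0, 0, 0]
    - [0, 0, 0]
    - [0, 0, 0]
    - [0, 0, 0]
    - [0, 0, 0]
    - [0, 0, 0]
    - [0, 0, 0]
  rotation:
    - [-0.4, 0, 0]
    - [0, 0, 0]
    - [-0.4, 0, 0]
    - [0, 0, 0]
    - [0, 0, 0]
    - [0, 0, 0]
    - [0, 0, 0]
    - [0, 0, 0]
    - [0, 0, 0]
    - [0, 0, 0]

```text
t: 20.85
tcp_pos: [506.7, -32.1, 246.6]
ee_rot: [[-0.082, 0.864, 0.496], [0.997, 0.071, 0.041], [-0.0, 0.498, -0.867]]
ft_force: [-3.2, -0.5, 6.3]
width: 7.8
grasp_force: 46.5
```

>>> step_arm:
  grip: [1, 1, 1, 1, 1, 1, 1, 1, 1, 1]
  xyz:
    - [0, -0.0019, 0]
    - [0, 0, 0]
    - [0, -0.0019, 0]
    - [0, 0, 0]
    - [0, -0.0019, 0]
    - [0, 0, 0]
    - [0, 0, 0]
    - [0, 0, 0]
    - [0, 0, 0]
    - [0, 0, 0]
  rotation:
    - [-0.4, 0, 0]
    - [0, 0, 0]
    - [-0.4, 0, 0]
    - [0, 0, 0]
    - [-0.4, 0, 0]
    - [0, 0, 0]
    - [0, 0, 0]
    - [0, 0, 0]
    - [0, 0, 0]
    - [0, 0, 0]

```text
t: 22.1
tcp_pos: [501.9, -32.5, 243.7]
ee_rot: [[-0.082, 0.854, 0.514], [0.997, 0.07, 0.042], [-0.0, 0.516, -0.857]]
ft_force: [-3.4, -0.7, 6.6]
width: 7.4
grasp_force: 46.3
```

>>> step_arm:
  grip: [1, 1, 1, 1, 1, 1, 1, 1, 1, 1]
  xyz:
    - [0, -0.0019, 0]
    - [0, 0, 0]
    - [0, -0.0019, 0]
    - [0, 0, 0]
    - [0, 0, 0]
    - [0, 0, 0]
    - [0, 0, 0]
    - [0, 0, 0]
    - [0, 0, 0]
    - [0, 0, 0]
  rotation:
    - [-0.4, 0, 0]
    - [0, 0, 0]
    - [-0.4, 0, 0]
    - [0, 0, 0]
    - [0, 0, 0]
    - [0, 0, 0]
    - [0, 0, 0]
    - [0, 0, 0]
    - [0, 0, 0]
    - [0, 0, 0]

```text
t: 23.35
tcp_pos: [499.0, -32.7, 241.9]
ee_rot: [[-0.082, 0.846, 0.526], [0.997, 0.069, 0.043], [-0.0, 0.528, -0.849]]
ft_force: [5.1, -0.3, 4.8]
width: 7.2
grasp_force: 45.5
```

```bash
python3 - <<'E'
from h import *
s=sensors.read_state();A=np.array(s['ee_rot']);p=np.array(s['tcp_pos']);print('edge',p+A@[2,0,272.7],'tilt',np.degrees(np.arccos(-A[2,2])),s['wrist_torque'],s['ft_force'])
cv2.imwrite('pics/wrist6.png',imaging.read_camera('wrist')[:,:,::-1])
cv2.imwrite('pics/side6.png',imaging.read_camera('side')[:,:,::-1])
a=cv2.imread('pics/side6.png');w=cv2.imread('pics/wrist6.png')
f=lambda i:cv2.resize(i,(400,300),interpolation=cv2.INTER_CUBIC)
cv2.imwrite('pics/c6.png',np.hstack([f(a[175:250,295:395]),f(w[90:270,230:470])]))
E
```

```text
edge [642.366671   -18.92306635  10.36254258] tilt 31.877611440800028 [ 0.23692826 -1.02143099 -0.31108158] [ 5.05194327 -0.34802716  4.81861532]
```

View pics/c6.png

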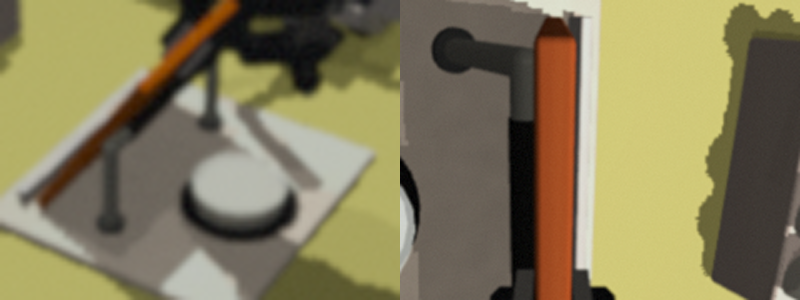

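Force on x jumped by about 8 N and the picture shows the face on the bar, so I'm releasing gently.

>>> step_arm:
  grip: [0.85, 0.8, 0.77, 0.74, 0.7, 0.6, 0.5, 0.4, 0.3, 0.3]
  newtons: 20
  xyz:
    - [0, 0, 0]
    - [0, 0, 0]
    - [0, 0, 0]
    - [0, 0, 0]
    - [0, 0, 0]
    - [0, 0, 0]
    - [0, 0, 0]
    - [0, 0, 0]
    - [0, 0, 0]
    - [0, 0, 0]
  rotation:
    - [0, 0, 0]
    - [0, 0, 0]
    - [0, 0, 0]
    - [0, 0, 0]
    - [0, 0, 0]
    - [0, 0, 0]
    - [0, 0, 0]
    - [0, 0, 0]
    - [0, 0, 0]
    - [0, 0, 0]

```text
t: 24.7
tcp_pos: [498.4, -32.7, 241.5]
ee_rot: [[-0.082, 0.847, 0.526], [0.997, 0.07, 0.043], [-0.0, 0.527, -0.85]]
ft_force: [-0.3, 0.2, -0.7]
width: 29.9
grasp_force: 0.0
```

>>> step_arm:
  grip: [0.3, 0.3, 0.3, 0.3, 0.3, 0.3, 0.3, 0.3, 0.3, 0.3]
  xyz:
    - [0, 0, -0.004]
    - [0, 0, -0.008]
    - [0, 0, -0.014]
    - [0, 0, -0.02]
    - [0, 0, -0.03]
    - [0, 0, -0.03]
    - [0, 0, -0.03]
    - [0, 0, -0.02]
    - [0, 0, -0.01]
    - [0, 0, 0]
  rotation:
    - [0, 0, 0]
    - [0, 0, 0]
    - [0, 0, 0]
    - [0, 0, 0]
    - [0, 0, 0]
    - [0, 0, 0]
    - [0, 0, 0]
    - [0, 0, 0]
    - [0, 0, 0]
    - [0, 0, 0]

```text
t: 25.95
tcp_pos: [422.2, -40.8, 365.2]
ee_rot: [[-0.077, 0.848, 0.524], [0.997, 0.067, 0.038], [-0.003, 0.526, -0.851]]
ft_force: [-1.0, -0.4, 0.6]
width: 29.9
grasp_force: 0.0
```

```bash
python3 - <<'E'
from h import *
s=sensors.read_state();print(s['t'],s['tcp_pos'],s['width'],s['ft_force'])
for c in('scene','side','wrist'):
  cv2.imwrite(f'pics/{c}7.png',imaging.read_camera(c)[:,:,::-1])
  for l in ('shield_top','shield','stand_bar','dish','tab_top','gate','lamp'):
    print(c,l,[(np.round(d['position'],1),round(d['confidence'],2)) for d in imaging.pinpoint(l,c)[:1]])
a=cv2.imread('pics/side7.png');b=cv2.imread('pics/scene7.png');w=cv2.imread('pics/wrist7.png')
f=lambda i:cv2.resize(i,(400,300),interpolation=cv2.INTER_CUBIC)
cv2.imwrite('pics/c7.png',np.vstack([np.hstack([f(b[165:270,250:390]),f(a[160:265,285:425])]),np.hstack([f(w[0:300,120:520]),f(b[100:205,180:320])])]))
E
```

```text
25.95 [422.20911071 -40.75065692 365.21431393] 29.940582648391594 [-1.01144357 -0.4436684   0.59357358]
scene shield_top [(array([571.2, -23.7, 123.9]), 0.66)]
scene shield [(array([642.5, -16. ,  10.6]), 0.68)]
scene stand_bar []
scene dish [(array([540.3, -19.8,  12.7]), 0.49)]
scene tab_top [(array([ 471.3, -226. ,  111.7]), 0.94)]
scene gate [(array([ 600.9, -220.7,   92.1]), 0.76)]
scene lamp [(array([ 666.9, -302.3,   -3.7]), 0.8)]
side shield_top [(array([568.1, -25.2, 127. ]), 0.59)]
side shield [(array([645.5, -16.7,  12.9]), 0.73)]
side stand_bar [(array([595.5, -23.4,  62.8]), 0.82)]
side dish [(array([544.8, -19. ,   7.9]), 0.65)]
side tab_top [(array([ 471. , -223.2,  112. ]), 0.77)]
side gate [(array([ 602.6, -218.9,   90.4]), 0.97)]
side lamp [(array([ 6.600e+02, -2.963e+02,  2.000e-01]), 0.57)]
wrist shield_top [(array([570.4, -25.1, 123.9]), 0.71)]
wrist shield [(array([646.3, -23.9,   8.8]), 0.66)]
wrist stand_bar [(array([594.5, -21.6,  65.7]), 0.89)]
wrist dish [(array([541.6, -25.4,  11.5]), 0.77)]
wrist tab_top []
wrist gate [(array([ 600.8, -219.5,   92.1]), 0.97)]
wrist lamp [(array([ 662.1, -300.2,   -1.6]), 0.71)]
```

View pics/c7.png

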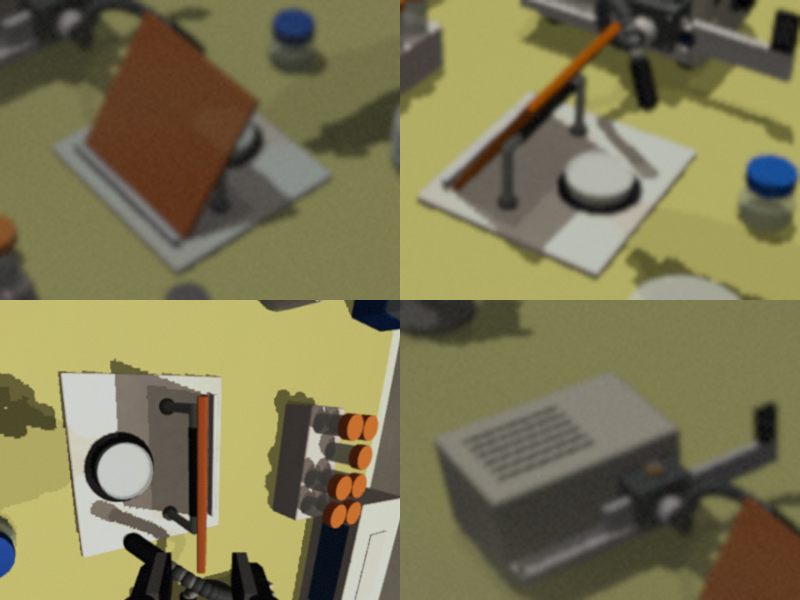

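Shield rests on the bar with its edge just behind the lip; dish unmoved. Next, move over the tab.

```bash
python3 - <<'E'
from h import *
plan((472,-225,340),93.7,0)
E
```

```text
t 27.15 p [422.4 -40.6 364.9] xang 94.49 z [ 0.5238  0.0406 -0.8509] F [-0.3 -0.4 -0.4] w 29.6
rot [3.17, -0.02, 0.08] total [31.69 -0.18  0.78]
[[-0.0188, 0.0017, 0.004], [-0.0188, 0.0019, 0.0039], [-0.0188, 0.0021, 0.0038], [-0.0188, 0.0024, 0.0036], [-0.0188, 0.0026, 0.0035], [-0.0187, 0.0028, 0.0034], [-0.0187, 0.003, 0.0032], [-0.0187, 0.0032, 0.003], [-0.0187, 0.0034, 0.0029], [-0.0187, 0.0036, 0.0027]]
const tool shift total [-187.7   16.7   39.7]
```

>>> step_arm:
  grip: [0.3, 0.3, 0, -0.3, -0.6, -0.6, -0.6, -0.6, -0.6, -0.6]
  xyz:
    - [-0.0209, 0.0019, 0.0044]
    - [-0.0209, 0.0022, 0.0043]
    - [-0.0209, 0.0024, 0.0042]
    - [-0.0209, 0.0027, 0.004]
    - [-0.0208, 0.003, 0.0038]
    - [-0.0208, 0.0032, 0.0037]
    - [-0.0208, 0.0034, 0.0035]
    - [-0.0208, 0.0037, 0.0033]
    - [-0.0207, 0.0039, 0.0031]
    - [0, 0, 0]
  rotation:
    - [3.52, -0.02, 0.09]
    - [3.52, -0.02, 0.09]
    - [3.52, -0.02, 0.09]
    - [3.52, -0.02, 0.09]
    - [3.52, -0.02, 0.09]
    - [3.52, -0.02, 0.09]
    - [3.52, -0.02, 0.09]
    - [3.52, -0.02, 0.09]
    - [3.53, -0.02, 0.09]
    - [0, 0, 0]

```text
t: 28.4
tcp_pos: [472.0, -226.1, 339.1]
ee_rot: [[-0.063, 0.998, -0.001], [0.998, 0.063, 0.001], [0.001, -0.001, -1.0]]
ft_force: [-0.9, 1.1, 0.0]
width: 68.2
grasp_force: 0.0
```

```bash
python3 - <<'E'
from h import *
plan((472,-225,251),93.7,0)
cv2.imwrite('pics/w8.png',imaging.read_camera('wrist')[:,:,::-1])
for l in ('tab_top','gate','lamp','tab_top'):
    print(l,[(np.round(d['position'],1),round(d['confidence'],2)) for d in imaging.pinpoint(l,'wrist')[:1]])
print(proj('wrist',[(472,-225,114),(601,-219,91)]))
E
```

```text
t 28.4 p [ 472.  -226.1  339.1] xang 93.59 z [-7.0e-04  1.1e-03 -1.0e+00] F [-0.9  1.1  0. ] w 68.2
rot [-0.0, -0.01, -0.01] total [-0.03 -0.07 -0.11]
[[0.0001, 0.0, 0.0088], [0.0001, 0.0, 0.0088], [0.0001, 0.0, 0.0088], [0.0001, 0.0, 0.0088], [0.0001, 0.0, 0.0088], [0.0001, 0.0, 0.0088], [0.0001, 0.0, 0.0088], [0.0001, 0.0, 0.0088], [0.0001, 0.0, 0.0088], [0.0001, 0.0, 0.0088]]
const tool shift total [ 1.   0.1 88.1]
tab_top []
gate [(array([ 600.4, -221.9,   89.8]), 0.83)]
lamp [(array([ 659.5, -300.9,   -1.1]), 0.71)]
tab_top []
[[321.40621933 227.89818018]
 [495.23839551 217.76631305]]
```

View pics/w8.png

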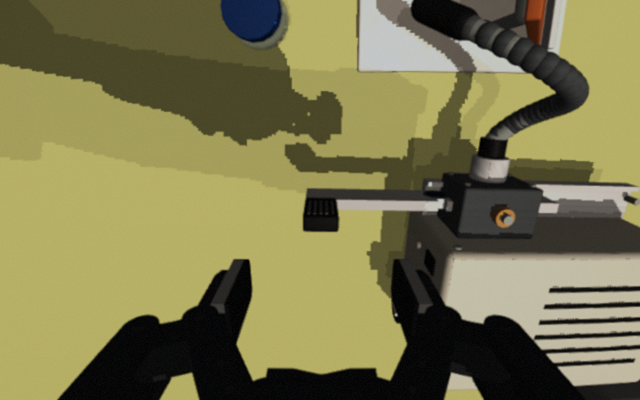

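The wrist view shows the ribbed tab at (304-338,197-231), the gate at about (495,208), and the brass screw at (505,217).

```bash
python3 - <<'E'
from h import *
import itertools
c,s=np.cos(np.radians(4)),np.sin(np.radians(4))
for z in (114,74):
  print(z,proj('wrist',[(472+c*a-s*b,-225+s*a+c*b,z) for a,b in ((-12,-6),(12,-6),(12,6),(-12,6))]).round(1).tolist())
# screw, slide rail direction: px on far/near top edges
print(ray('wrist',[(307,190),(425,193)],74).round(1), ray('wrist',[(505,217)],95).round(1), ray('wrist',[(304,231),(338,230),(305,218),(337,218)],114).round(1))
print(np.array(imaging.calibration('wrist')['pose'])[:3,3])
im=cv2.imread('pics/w8.png')
print(im[190:236:2,320].sum(1).tolist()); print(im[225,298:344].sum(1).tolist())
E
```

```text
114 [[303.4, 236.3], [339.5, 236.1], [339.7, 219.4], [303.0, 219.6]]
74 [[306.0, 214.4], [336.7, 214.2], [336.9, 199.7], [305.7, 199.9]]
[[ 460.2 -211.8   74. ]
 [ 550.9 -208.4   74. ]] [[ 605.8 -216.5   95. ]] [[ 460.7 -228.   114. ]
 [ 483.  -225.8  114. ]
 [ 460.9 -218.7  114. ]
 [ 481.7 -217.3  114. ]]
[ 466.0896061  -139.48324808  309.0379621 ]
[148, 142, 149, 140, 51, 34, 54, 65, 56, 66, 64, 85, 83, 26, 58, 54, 58, 49, 55, 52, 64, 397, 471]
[462, 461, 464, 450, 356, 153, 30, 41, 51, 46, 48, 45, 53, 47, 57, 58, 56, 57, 49, 50, 57, 43, 55, 48, 58, 59, 69, 53, 61, 60, 60, 54, 53, 66, 53, 62, 60, 64, 52, 82, 225, 381, 451, 461, 464, 461]
```

>>> step_arm:
  grip: [-0.6, -0.6, -0.6, -0.6, -0.6, -0.6, -0.6, -0.6, -0.6, -0.6]
  xyz:
    - [0.0015, 0, 0.01]
    - [0.0015, 0, 0.016]
    - [0, 0, 0.018]
    - [0, 0, 0.016]
    - [0, 0, 0.012]
    - [0, 0, 0.008]
    - [0, 0, 0.004]
    - [0, 0, 0.002]
    - [0, 0, 0]
    - [0, 0, 0]
  rotation:
    - [0, 0, 0.3]
    - [0, 0, 0.3]
    - [0, 0, 0]
    - [0, 0, 0]
    - [0, 0, 0]
    - [0, 0, 0]
    - [0, 0, 0]
    - [0, 0, 0]
    - [0, 0, 0]
    - [0, 0, 0]

```text
t: 29.9
tcp_pos: [471.6, -222.0, 254.0]
ee_rot: [[-0.054, 0.999, 0.0], [0.999, 0.054, -0.0], [-0.0, 0.0, -1.0]]
ft_force: [-0.0, -0.1, -0.1]
width: 68.3
grasp_force: 0.0
```

>>> step_arm:
  grip: [-0.2, 0, 0.2, 0.35, 0.5, 0.6, 0.7, 0.8, 1, 1]
  newtons: 30
  xyz:
    - [0, 0, 0]
    - [0, 0, 0]
    - [0, 0, 0]
    - [0, 0, 0]
    - [0, 0, 0]
    - [0, 0, 0]
    - [0, 0, 0]
    - [0, 0, 0]
    - [0, 0, 0]
    - [0, 0, 0]
  rotation:
    - [0, 0, 0]
    - [0, 0, 0]
    - [0, 0, 0]
    - [0, 0, 0]
    - [0, 0, 0]
    - [0, 0, 0]
    - [0, 0, 0]
    - [0, 0, 0]
    - [0, 0, 0]
    - [0, 0, 0]

```text
t: 31.15
tcp_pos: [471.6, -222.0, 253.7]
ee_rot: [[-0.054, 0.999, 0.0], [0.999, 0.054, 0.0], [0.0, 0.0, -1.0]]
ft_force: [-1.0, 0.4, 4.3]
width: 23.2
grasp_force: 32.3
```

>>> step_arm:
  grip: [1, 1, 1, 1, 1, 1, 1, 1, 1, 1]
  newtons: 40
  xyz:
    - [0, 0, 0]
    - [0, 0.002, 0]
    - [0, 0.003, 0]
    - [0, 0.004, 0]
    - [0, 0.005, 0]
    - [0, 0.005, 0]
    - [0, 0.003, 0]
    - [0, 0.002, 0]
    - [0, 0.001, 0]
    - [0, 0, 0]
  rotation:
    - [0, 0, 0]
    - [0, 0, 0]
    - [0, 0, 0]
    - [0, 0, 0]
    - [0, 0, 0]
    - [0, 0, 0]
    - [0, 0, 0]
    - [0, 0, 0]
    - [0, 0, 0]
    - [0, 0, 0]

```text
t: 32.4
tcp_pos: [496.7, -220.8, 253.7]
ee_rot: [[-0.054, 0.999, 0.0], [0.999, 0.054, 0.0], [0.0, 0.0, -1.0]]
ft_force: [0.4, -2.5, 3.1]
width: 23.3
grasp_force: 39.9
```

>>> step_arm:
  grip: [1, 1, 1, 1, 1, 1, 1, 1, 1, 1]
  xyz:
    - [0, 0.001, 0]
    - [0, 0.001, 0]
    - [0, 0, 0]
    - [0, 0, 0]
    - [0, 0, 0]
    - [0, 0, 0]
    - [0, 0, 0]
    - [0, 0, 0]
    - [0, 0, 0]
    - [0, 0, 0]
  rotation:
    - [0, 0, 0]
    - [0, 0, 0]
    - [0, 0, 0]
    - [0, 0, 0]
    - [0, 0, 0]
    - [0, 0, 0]
    - [0, 0, 0]
    - [0, 0, 0]
    - [0, 0, 0]
    - [0, 0, 0]

```text
t: 33.65
tcp_pos: [498.6, -220.6, 253.7]
ee_rot: [[-0.054, 0.999, 0.0], [0.999, 0.054, 0.0], [0.0, 0.0, -1.0]]
ft_force: [1.0, -4.0, 4.0]
width: 23.5
grasp_force: 40.0
```

>>> step_arm:
  grip: [1, 1, 1, 1, 1, 1, 1, 1, 1, 1]
  xyz:
    - [-0.0004, 0.001, 0]
    - [0, 0.001, 0]
    - [0, 0, 0]
    - [0, 0, 0]
    - [0, 0, 0]
    - [0, 0, 0]
    - [0, 0, 0]
    - [0, 0, 0]
    - [0, 0, 0]
    - [0, 0, 0]
  rotation:
    - [0, 0, 0]
    - [0, 0, 0]
    - [0, 0, 0]
    - [0, 0, 0]
    - [0, 0, 0]
    - [0, 0, 0]
    - [0, 0, 0]
    - [0, 0, 0]
    - [0, 0, 0]
    - [0, 0, 0]

```text
t: 34.9
tcp_pos: [500.6, -220.7, 253.7]
ee_rot: [[-0.054, 0.999, -0.0], [0.999, 0.054, 0.0], [0.0, -0.0, -1.0]]
ft_force: [0.3, -1.3, 6.1]
width: 23.3
grasp_force: 40.2
```

>>> step_arm:
  grip: [1, 1, 1, 1, 1, 1, 1, 1, 1, 1]
  xyz:
    - [-0.0001, 0.001, 0]
    - [0, 0.0005, 0]
    - [0, 0, 0]
    - [0, 0, 0]
    - [0, 0, 0]
    - [0, 0, 0]
    - [0, 0, 0]
    - [0, 0, 0]
    - [0, 0, 0]
    - [0, 0, 0]
  rotation:
    - [0, 0, 0]
    - [0, 0, 0]
    - [0, 0, 0]
    - [0, 0, 0]
    - [0, 0, 0]
    - [0, 0, 0]
    - [0, 0, 0]
    - [0, 0, 0]
    - [0, 0, 0]
    - [0, 0, 0]

```text
t: 36.15
tcp_pos: [502.0, -220.6, 253.7]
ee_rot: [[-0.054, 0.999, -0.0], [0.999, 0.054, 0.0], [0.001, -0.0, -1.0]]
ft_force: [-0.8, -1.7, 5.6]
width: 23.4
grasp_force: 40.3
```

>>> step_arm:
  grip: [1, 1, 1, 1, 1, 1, 1, 1, 1, 1]
  xyz:
    - [-0.0001, 0.001, 0]
    - [0, 0, 0]
    - [0, 0, 0]
    - [0, 0, 0]
    - [0, 0, 0]
    - [0, 0, 0]
    - [0, 0, 0]
    - [0, 0, 0]
    - [0, 0, 0]
    - [0, 0, 0]
  rotation:
    - [0, 0, 0]
    - [0, 0, 0]
    - [0, 0, 0]
    - [0, 0, 0]
    - [0, 0, 0]
    - [0, 0, 0]
    - [0, 0, 0]
    - [0, 0, 0]
    - [0, 0, 0]
    - [0, 0, 0]

```text
t: 37.4
tcp_pos: [503.1, -220.6, 253.7]
ee_rot: [[-0.054, 0.999, -0.0], [0.999, 0.054, 0.001], [0.001, -0.0, -1.0]]
ft_force: [0.1, -2.0, 5.7]
width: 23.6
grasp_force: 40.2
```

```bash
python3 - <<'E'
from h import *
s=sensors.read_state();print(s['t'],s['tcp_pos'],s['ft_force'])
for c in('side','wrist'):
  imaging.read_camera(c)
  for l in ('tab_top','gate'):
    print(c,l,[(np.round(d['position'],1),round(d['confidence'],2)) for d in imaging.pinpoint(l,c)[:1]])
E
```

```text
37.4 [ 503.06054606 -220.59136734  253.68690477] [ 0.10784431 -2.04693866  5.65408248]
side tab_top [(array([ 506.5, -223.2,  116.5]), 0.89)]
side gate [(array([ 602.4, -217.9,   91. ]), 0.62)]
wrist tab_top []
wrist gate [(array([ 600. , -218.6,   90.4]), 0.94)]
```

>>> step_arm:
  grip: [1, 1, 1, 1, 1, 1, 1, 1, 1, 1]
  xyz:
    - [-0.0001, 0.001, 0]
    - [0, 0, 0]
    - [0, 0, 0]
    - [0, 0, 0]
    - [0, 0, 0]
    - [0, 0, 0]
    - [0, 0, 0]
    - [0, 0, 0]
    - [0, 0, 0]
    - [0, 0, 0]
  rotation:
    - [0, 0, 0]
    - [0, 0, 0]
    - [0, 0, 0]
    - [0, 0, 0]
    - [0, 0, 0]
    - [0, 0, 0]
    - [0, 0, 0]
    - [0, 0, 0]
    - [0, 0, 0]
    - [0, 0, 0]

```text
t: 38.95
tcp_pos: [504.1, -220.6, 253.7]
ee_rot: [[-0.054, 0.999, -0.0], [0.999, 0.054, 0.001], [0.001, -0.0, -1.0]]
ft_force: [0.6, -0.6, 5.1]
width: 23.4
grasp_force: 40.2
```

>>> step_arm:
  grip: [1, 1, 1, 1, 1, 1, 1, 1, 1, 1]
  xyz:
    - [-0.0001, 0.001, 0]
    - [0, 0, 0]
    - [0, 0, 0]
    - [0, 0, 0]
    - [0, 0, 0]
    - [0, 0, 0]
    - [0, 0, 0]
    - [0, 0, 0]
    - [0, 0, 0]
    - [0, 0, 0]
  rotation:
    - [0, 0, 0]
    - [0, 0, 0]
    - [0, 0, 0]
    - [0, 0, 0]
    - [0, 0, 0]
    - [0, 0, 0]
    - [0, 0, 0]
    - [0, 0, 0]
    - [0, 0, 0]
    - [0, 0, 0]

```text
t: 40.2
tcp_pos: [505.2, -220.7, 253.7]
ee_rot: [[-0.054, 0.999, 0.0], [0.999, 0.054, 0.001], [0.001, 0.0, -1.0]]
ft_force: [3.0, 4.3, 3.9]
width: 23.7
grasp_force: 40.1
```

>>> step_arm:
  grip: [1, 1, 1, 1, 1, 1, 1, 1, 1, 1]
  xyz:
    - [0.0002, 0.001, 0]
    - [0, 0, 0]
    - [0, 0, 0]
    - [0, 0, 0]
    - [0, 0, 0]
    - [0, 0, 0]
    - [0, 0, 0]
    - [0, 0, 0]
    - [0, 0, 0]
    - [0, 0, 0]
  rotation:
    - [0, 0, 0]
    - [0, 0, 0]
    - [0, 0, 0]
    - [0, 0, 0]
    - [0, 0, 0]
    - [0, 0, 0]
    - [0, 0, 0]
    - [0, 0, 0]
    - [0, 0, 0]
    - [0, 0, 0]

```text
t: 41.45
tcp_pos: [506.1, -220.6, 253.7]
ee_rot: [[-0.054, 0.999, 0.0], [0.999, 0.054, 0.0], [0.0, 0.0, -1.0]]
ft_force: [2.9, 3.5, 5.0]
width: 23.6
grasp_force: 40.1
```

>>> step_arm:
  grip: [1, 1, 1, 1, 1, 1, 1, 1, 1, 1]
  xyz:
    - [0.0001, 0.001, 0]
    - [0, 0, 0]
    - [0, 0, 0]
    - [0, 0, 0]
    - [0, 0, 0]
    - [0, 0, 0]
    - [0, 0, 0]
    - [0, 0, 0]
    - [0, 0, 0]
    - [0, 0, 0]
  rotation:
    - [0, 0, 0]
    - [0, 0, 0]
    - [0, 0, 0]
    - [0, 0, 0]
    - [0, 0, 0]
    - [0, 0, 0]
    - [0, 0, 0]
    - [0, 0, 0]
    - [0, 0, 0]
    - [0, 0, 0]

```text
t: 42.7
tcp_pos: [507.2, -220.5, 253.8]
ee_rot: [[-0.054, 0.999, 0.001], [0.999, 0.054, 0.0], [0.0, 0.001, -1.0]]
ft_force: [5.1, 2.9, 4.0]
width: 23.6
grasp_force: 40.0
```

>>> step_arm:
  grip: [1, 1, 1, 1, 1, 1, 1, 1, 1, 1]
  xyz:
    - [0, 0.001, 0]
    - [0, 0, 0]
    - [0, 0, 0]
    - [0, 0, 0]
    - [0, 0, 0]
    - [0, 0, 0]
    - [0, 0, 0]
    - [0, 0, 0]
    - [0, 0, 0]
    - [0, 0, 0]
  rotation:
    - [0, 0, 0]
    - [0, 0, 0]
    - [0, 0, 0]
    - [0, 0, 0]
    - [0, 0, 0]
    - [0, 0, 0]
    - [0, 0, 0]
    - [0, 0, 0]
    - [0, 0, 0]
    - [0, 0, 0]

```text
t: 43.95
tcp_pos: [508.2, -220.5, 253.7]
ee_rot: [[-0.054, 0.999, 0.0], [0.999, 0.054, 0.0], [0.0, 0.0, -1.0]]
ft_force: [5.3, 3.0, 4.3]
width: 23.0
grasp_force: 40.0
```

>>> step_arm:
  grip: [1, 1, 1, 1, 1, 1, 1, 1, 1, 1]
  xyz:
    - [0, 0.001, 0]
    - [0, 0, 0]
    - [0, 0, 0]
    - [0, 0, 0]
    - [0, 0, 0]
    - [0, 0, 0]
    - [0, 0, 0]
    - [0, 0, 0]
    - [0, 0, 0]
    - [0, 0, 0]
  rotation:
    - [0, 0, 0]
    - [0, 0, 0]
    - [0, 0, 0]
    - [0, 0, 0]
    - [0, 0, 0]
    - [0, 0, 0]
    - [0, 0, 0]
    - [0, 0, 0]
    - [0, 0, 0]
    - [0, 0, 0]

```text
t: 45.2
tcp_pos: [508.8, -220.5, 253.7]
ee_rot: [[-0.054, 0.999, -0.001], [0.999, 0.054, 0.0], [0.0, -0.001, -1.0]]
ft_force: [-0.5, 3.6, 7.0]
width: 23.7
grasp_force: 40.5
```

The pull of +5 N has dropped to about 0: the ball is seated at the notch centre. Quick check that the shield hasn't moved, then hand in.

```bash
python3 - <<'E'
from h import *
imaging.read_camera('scene')
for l in ('shield_top','shield'):print(l,[np.round(d['position'],1) for d in imaging.pinpoint(l,'scene')[:1]])
s=sensors.read_state();print(s['t'],s['tcp_pos'],s['ft_force'],s['width'],s['grasp_force'])
from station import hand_in
print(hand_in())
E
```

```text
shield_top [array([570.6, -27.1, 126.8])]
shield [array([643.5, -17.9,   8.5])]
45.35 [ 508.85855894 -220.45868432  253.67909186] [-1.10081902  3.94354756  7.8610614 ] 23.351334686126567 40.5388069152832
the job is handed in; nothing more can be done
None
```

The job is handed in at 45.4 s: the shield leans on the stand's bar just behind the lip, and the filter slide is held at the excitation notch, where I felt the ball pull in and then centre. No verdict came back.

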